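# Close a glue joint on the tilting board

### The job

The loose half of the cast ruin on the tilting board has fresh glue on its joint face and wet primer all over, so it must not be touched: take the board's grip bar lightly and, without wrenching it, raise the board slowly until the loose half just starts to slide, and hold the board still at that angle while it glides down and closes gently against the fixed half. Then let go and leave the board standing at that angle. The little cork-soled tree drying on the same board must not be touched and must stay where it is, so tip no further than needed, and leave everything else on the table alone.

Things in the scene. Friction and masses are not known exactly. Their poses are not given: they have to be found in the camera images.
- handle (a point): Middle of the tilting board's grip bar: round wooden dowel, diameter 14 mm, 110 mm free along y, between two posts at the end near the robot; board down: 74 mm above the table, 39 mm above the deck. x points down the board to the hinge, z square up from the deck; the hinge line lies at x +295, z -44 mm. Squeeze it lightly (10 to 25 N, not more); then it turns between the fingers as the board tilts.
- board_hinge (a point): Middle of the board's hinge line, which is level along this frame's y, 30 mm above the table at the far end of the board; the frame turns with the board (x down the board away from the handle, z square up from the deck). The deck is 300 mm wide, reaches 313 mm from the hinge towards the robot (-x), and its top lies 5 mm above the hinge line. A wooden ledge 18 mm high runs along the hinge.
- board (a joint): Tilt of the board, rad: 0 = lying flat on its stand, growing as the grip bar is raised; stop at 0.68. Stiff friction stays keep it at any angle where it is left; raising it takes about 10 to 20 N upward at the bar.
- fixed_half: Lower half of the cast ruin, grey cast stone, slab 45 x 80 x 22 mm with a broken brick wall along one side, clipped to the board against the ledge. Origin under its centre, on the deck; axes as the board's.
- fixed_half_face (a point): Centre of the fixed half's joint face (80 mm wide, 22 mm high, looking up the board, -x), 57 mm from the hinge line and 11 mm above the deck; axes as the board's.
- loose_half: Upper half of the cast ruin, same grey stone, slab 62 (along x, down the board) x 80 x 22 mm with a broken brick wall 58 mm high in all along one side, 0.2 to 0.45 kg. It lies loose on the deck up the slope from the fixed half, 45 to 75 mm off. Smooth underside: it starts to slide at some tilt between 0.13 and 0.42 rad, different every time. Origin under its centre.
- loose_half_face (a point): Centre of the loose half's joint face (its lower end, looking down the board, +x, at 31 mm from its centre and 11 mm above its underside); the joint is closed when it meets fixed_half_face.
- tree: Little bare tree on a round black plinth with a cork sole, diameter 52 mm, 72 mm tall, standing loose on the deck beside the loose half, its middle about 93 mm up the slope from the fixed half's joint face. The cork grips about a quarter better than the stone's underside: it slides at a tilt a quarter steeper. Origin under its centre.
- tree_center (a point): Middle of the tree, 35 mm above its sole.
- dropper: Small grey dropper bottle, diameter 25 mm, 78 mm tall, on the table beside the board. Origin under its centre.
- paint_jar: Small clear paint jar with black cap, diameter 38 mm, 45 mm tall, on the table on the other side of the board. Origin under its centre.
- drink_can: Plain drink can, diameter 66 mm, 115 mm tall, left of the board. Origin under its centre.
- coffee_cup: Lidded paper cup, 86 mm across the rim, 114 mm tall, near right of the table. Origin under its centre.
- putty_box: Flat carton 60 x 90 x 25 mm, near left of the table. Origin under its centre.
There are look-alikes about, which are no part of the job. Leave any turquoise look-alike of the tree alone.

How it is judged:
On the way, in this order (a step that is already met when the one before it is completed fails the run):
1. the board is raised off the flat while the loose half still lies up the slope (value of joint board above 0.08 rad and x of loose_half_face in the frame of fixed_half_face below -0.036 m), for 0.1 s.
2. the loose half glides down while the board is held still at its angle (value of joint board above 0.12 rad and x of loose_half_face in the frame of fixed_half_face between -0.036 and -0.004 m and velocity of joint board between -0.04 and 0.04 rad/s), for 0.06 s.
3. the joint is closed (x of loose_half_face in the frame of fixed_half_face above -0.003 m and y of loose_half_face in the frame of fixed_half_face between -0.008 and 0.008 m and value of joint board above 0.12 rad), for 0.3 s.
At the end, for the whole second after the job is handed in: Board let go and standing still, tilted more than 0.12 rad; loose half at rest flat on the deck, joint face within 3 mm of the fixed half's, not more than 8 mm off sideways or 4 degrees askew; tree upright on the board where it stood (slid less than 12 mm); nothing else moved (all of step 3 and angle between the x axis of loose_half and the x axis of fixed_half, either way round below 0.07 rad and angle between the z axis of loose_half and the z axis of board_hinge, either way round below 0.07 rad and velocity of joint board between -0.02 and 0.02 rad/s and linear speed of loose_half below 0.02 m/s and x of tree_center in the frame of fixed_half_face below -0.077 m and angle between the z axis of tree and the z axis of board_hinge, either way round below 0.1 rad and linear speed of tree below 0.01 m/s); the robot touches nothing.
It fails at once if the robot touches the wet loose half or the drying tree (contact force between any of the fingers, the arm and loose_half above 0.5 N or contact force between any of the fingers, the arm and tree above 0.5 N).
It fails at once if the tree slides down the board (12 mm or more) or tips over (x of tree_center in the frame of fixed_half_face above -0.077 m or angle between the z axis of tree and the z axis of board_hinge, either way round above 0.2 rad).
It fails at once if the loose half strikes the fixed half hard (more than 7 N) (contact force between loose_half and fixed_half above 7 N).
It fails at once if the grip bar or board is wrenched (more than 60 N between robot and board) (contact force between any of the fingers, the arm and board above 60 N).
It fails at once if a bystander on the table is moved by more than 20 mm (distance of any of dropper, paint_jar, drink_can, coffee_cup, putty_box from where it was at the start of the episode above 0.02 m).
It also fails if it takes over 67 s, if anything falls off the work surface, if the arm or the gripper's body presses on something with over 40 N, if the wrist force passes 120 N, or if a joint passes its speed limit or range.

### The arm

A 6-joint arm with a two-finger parallel gripper is mounted at the origin on the work surface. World frame = base frame: x ahead of the robot, y to its left, z up, the work surface at z = 0. Lengths are in m, angles in rad, forces in N, time in s.
With the tool pointing down it reaches from about 0.35 to 0.725 m from the base axis. Payload 4.3 kg.
Tool frame: the origin (TCP) lies at the very end of the fingers, on their centre line; the grasp point (between the pads) lies pinch_z behind it (pinch_z is the distance from the TCP to the grasp point, in m); y points along the fingers, z is the direction in which the jaws open and shut, and the axes are right-handed (so a half turn about y gives the same grasp; the last joint's range is limited). The gripper opens to 85 mm and grips with 20 to 120 N. Pads are 22 mm wide; open, the fingers measure 114 mm over their backs; the gripper's body (76 mm by 85 mm) begins 54 mm behind the grasp point. The pads swing forward as they close: fully open they stand 13 mm farther back than shut.
Start: joints at [-1.314, 0.377, 0.081, 1.274, 0, 1.46], TCP at [0.206, -0.537, 0.231] pointing down, gripper open.
Joint ranges: [-2.72, 2.72], [-0.84, 1.66], [-1.02, 1.22], [-1.77, 2.12], [-1.37, 1.28], [-3.14, 3.14]. Speed limits (rad/s): [2.57, 2.57, 3.14, 3.14, 3.14, 3.14].

### API

Orientations are given as a unit quaternion [w, x, y, z].
In Python, from plant import observe, read_camera, camera_info, close_job, pinch_z gives the robot as it stands.
- The arm moves only by the tool drive_tool, never from a script. Its argument "steps" is a list of rows, each a list of 7 numbers: the shift along the tool's x, y, z in mm, then the turn, a rotation vector about the tool's x, y, z in units of 5 degrees (1.0 is 5 degrees), then the closure in counts, from 0 (fully open) to 255 (shut). A call has exactly 5 rows; each row shifts and turns the commanded pose from where the row before left it, along the tool's axes as they then stand; what a row does not reach is not made up. A row lasts 1/12 s, in which the tool goes at most 41.7 mm and 7.16 degrees, less where a joint would pass 70% of its speed; a pose out of reach is approached as far as the arm can. A call is refused whole if a number of a shift passes 41.7 or a number of a turn 1, either way. A call with a gripper value outside its range is refused whole. The fingers move at their own pace and stop on an object; "squeeze" is the grip in N (left out, the last holds). Time passes only in rows, so rows that do not move let the fingers close, or fill a call up. It gives the time, the measured TCP pose, the force and the opening at its end, in the units of the state.
- observe(): the state, without advancing time (a new reading comes with each control period).
- read_camera(name): name is "side" or "top" or "wrist"; returns the picture (384x512x3 uint8, blue, green, red); there is no depth.
- camera_info(name): a dict with "K" (3x3 intrinsics, pixels), "k1" (the pictures are not rectified: a ray, as slopes to the right and down, at radius r is drawn at 1 + k1 r^2 times it, then the intrinsics apply), "rvec" (rotation vector, rad) and "tvec" (3), from world to camera coordinates, as OpenCV has them. Camera axes: x right, y down, z forward; pixel columns grow to the right and rows downward; lengths in m; the calibration is good to about 2 mm. A picture is of the moment at which its call begins: read the wrist's pose just before it. camera_info takes no time and is no camera call; for the wrist camera it gives the pose at the moment of the call.
- close_job(): hands the job in, once; it reports no verdict.
The state is a dict: "time": time; "joint_positions": joint angles; "dq": joint speeds; "effort": joint torques, N m; "tool_pos": TCP position; "eef_rot": TCP orientation; "wrist_force": force on the tool from outside, world axes, zero at the start; "ft_torque": the same for the moment, N m; "opening": finger opening in m.
Only numpy, scipy, OpenCV 4.12 (cv2) and the standard library are available. Lean on these libraries where they do the work, as an engineer would, in place of code of your own. Each camera call takes 0.05 s, during which the arm holds its last target.

## Working session

There is one attempt and no reset: what is moved stays moved. The work goes in short steps, Python scripts to look and compute and a tool call to move; the robot and the scene stay as the last step left them, time stands still between calls to the robot, and variables do not carry over. Pictures are saved under pics/ and viewed, and the job is handed in when it is done.

Besides the shell and the picture viewer there is one more tool, called after "Request:" as name(argument=value, ...) on one line, values as JSON. drive_tool: Moves the arm, as the interface text tells. Its arguments: {"type":"object","properties":{"steps":{"type":"array","items":{"type":"array","items":{"type":"number"}}},"squeeze":{"type":"number"}},"required":["steps"]}

```bash
ls; mkdir -p pics; python3 - <<'E'
from plant import observe, read_camera, camera_info, pinch_z
import cv2
print(observe()); print(pinch_z)
for n in ["side","top","wrist"]:
    print(n,camera_info(n)); cv2.imwrite(f"pics/{n}0.png",read_camera(n))
E
```

```text
pics
{'time': 0.0, 'joint_positions': array([-1.31429641e+00,  3.78074989e-01,  7.96188003e-02,  1.27438663e+00,
        4.78091142e-05,  1.46049957e+00]), 'dq': array([ 0.0010291 ,  0.00131061, -0.00035623,  0.00144011,  0.00015404,
       -0.0001559 ]), 'effort': array([ 2.21118773e-05, -4.63600838e+01,  2.69877523e+01,  2.07556458e-02,
        1.64118333e-04, -9.34034460e-06]), 'tool_pos': array([ 0.20606525, -0.53610798,  0.23035131]), 'eef_rot': array([ 0.12892038, -0.12899236,  0.69597081, -0.69452512]), 'wrist_force': array([-0.237949  ,  0.32778578,  0.23375103]), 'ft_torque': array([0.03746814, 0.00756466, 0.01314151]), 'opening': 0.08540512921631091}
0.0187
side {'K': array([[348.40093133,   0.        , 251.09001087],
       [  0.        , 348.40093133, 196.76640164],
       [  0.        ,   0.        ,   1.        ]]), 'k1': 0.03461218213948779, 'rvec': array([ 0.8460637 , -2.42230217,  1.19176539]), 'tvec': array([0.45745956, 0.2672368 , 0.81854749])}
top {'K': array([[373.33245712,   0.        , 251.74223122],
       [  0.        , 373.33245712, 192.13150285],
       [  0.        ,   0.        ,   1.        ]]), 'k1': 0.0070621833774435734, 'rvec': array([ 2.0167672 , -2.22069653,  0.23230884]), 'tvec': array([0.03979869, 0.58764256, 1.38055181])}
wrist {'K': array([[302.87140329,   0.        , 254.15528334],
       [  0.        , 302.87140329, 196.1748657 ],
       [  0.        ,   0.        ,   1.        ]]), 'k1': -0.07489105359313294, 'rvec': array([-2.38998812,  1.64151933,  0.23617127]), 'tvec': array([-0.57513247, -0.03710191,  0.37898707])}
```

View pics/side0.png

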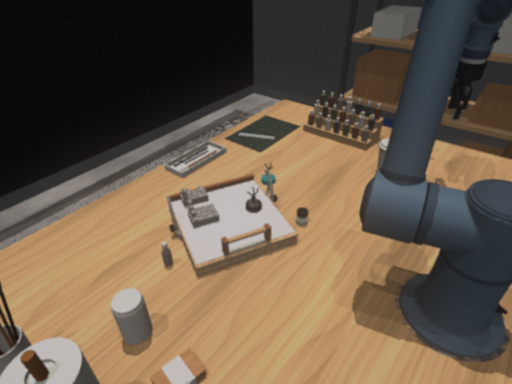

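View pics/top0.png

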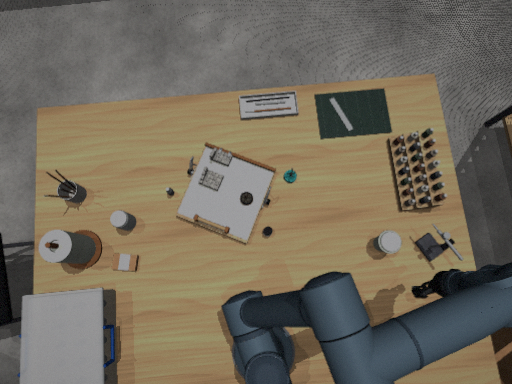

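View pics/wrist0.png

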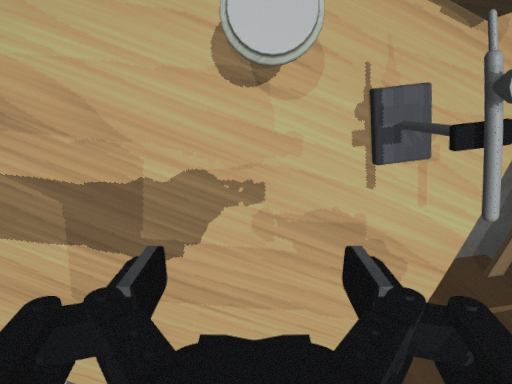

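Top view: the board is at about (227,193), the grip bar near (211,225) and the tree near (246,199). The turquoise look-alike stands off the board. I'll zoom in next.

```bash
cat > h.py <<'E'
import numpy as np, cv2
from plant import observe, read_camera, camera_info, pinch_z
def cam(n):
    c=camera_info(n); R,_=cv2.Rodrigues(c["rvec"]); return c["K"],c["k1"],R,np.array(c["tvec"])
def proj(n,P,c=None):
    K,k1,R,t=c or cam(n); p=(R@np.atleast_2d(P).T).T+t; s=p[:,:2]/p[:,2:]
    r2=(s**2).sum(1,keepdims=True); s=s*(1+k1*r2); return s*K[0,0]+K[:2,2]
def ray(n,uv,c=None):
    K,k1,R,t=c or cam(n); d=(np.array(uv,float)-K[:2,2])/K[0,0]; s=d.copy()
    for _ in range(20): s=d/(1+k1*(s@s))
    return -R.T@t, R.T@np.array([*s,1])
def onz(n,uv,z,c=None):
    o,d=ray(n,uv,c); return o+d*(z-o[2])/d[2]
def crop(im,x0,y0,x1,y1,f,fn):
    cv2.imwrite(fn,cv2.resize(im[y0:y1,x0:x1],None,fx=f,fy=f,interpolation=cv2.INTER_CUBIC))
E
python3 - <<'E'
from h import *
crop(cv2.imread("pics/top0.png"),160,130,310,250,5,"pics/topc.png")
crop(cv2.imread("pics/side0.png"),150,150,310,280,5,"pics/sidec.png")
E
```

```text
(no output)
```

View pics/topc.png

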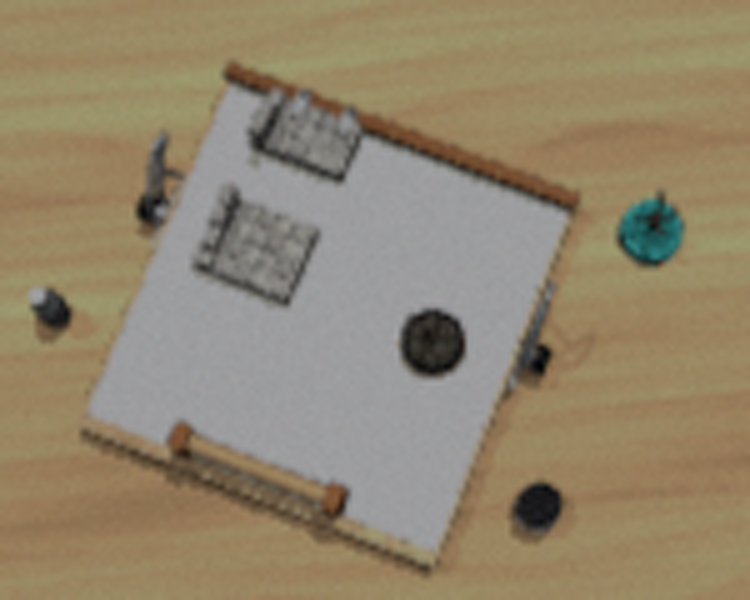

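View pics/sidec.png

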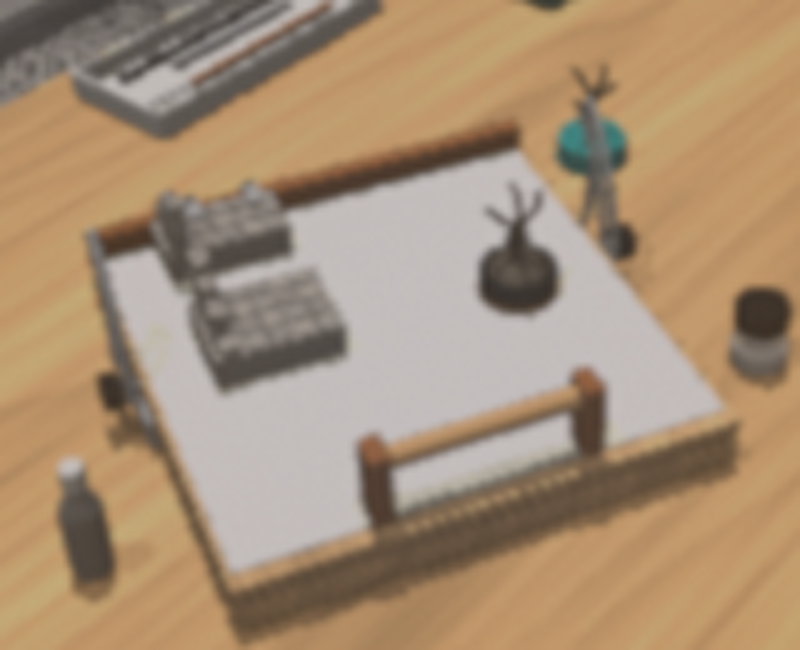

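```bash
cat > fit.py <<'E'
from h import *
from scipy.optimize import least_squares
f=lambda p,o:[(p[0]+.5)/5-.5+o[0],(p[1]+.5)/5-.5+o[1]]
T=(160,130);S=(150,150)
obs=[("top",(-.313,.15,.005),f((88,428),T)),("top",(-.313,-.15,.005),f((430,562),T)),
("top",(-.295,.055,.044),f((190,441),T)),("top",(-.295,-.055,.044),f((325,491),T)),
("side",(-.313,.15,.005),f((232,588),S)),("side",(-.313,-.15,.005),f((735,425),S)),
("side",(-.295,.055,.044),f((390,451),S)),("side",(-.295,-.055,.044),f((574,396),S))]
C={n:cam(n) for n in("top","side")}
def W(p,q):
    x,y,a=p[:3]; c,s=np.cos(a),np.sin(a); q=np.asarray(q)
    return np.array([x+c*q[0]-s*q[1],y+s*q[0]+c*q[1],.03+q[2]])
def res(p): return np.concatenate([(proj(n,W(p,q),C[n])[0]-o) for n,q,o in obs])
r=least_squares(res,[.6,.1,-.3],loss="soft_l1")
print(r.x,res(r.x).reshape(-1,2).round(2))
print("handle",W(r.x,(-.295,0,.044)))
np.save("pose.npy",r.x)
im=cv2.imread("pics/top0.png");im=cv2.resize(im,None,fx=1,fy=1)
E
python3 fit.py
```

```text
[ 0.74747513  0.01549105 -0.46479033] [[-2.96 -0.81]
 [ 0.83  0.46]
 [-0.29 -0.31]
 [-0.17  0.21]
 [-0.16  0.1 ]
 [ 1.1  -1.99]
 [-0.5   0.72]
 [ 0.46 -0.54]]
handle [0.48377004 0.14772049 0.074     ]
```

```bash
cat >> fit.py <<'E'
for n,o,s,fn in(("top",T,(150,120),"a"),("side",S,(160,130),"b")):
    im=cv2.imread(f"pics/{n}0.png")[o[1]:o[1]+s[1],o[0]:o[0]+s[0]]
    im=cv2.resize(im,None,fx=5,fy=5,interpolation=cv2.INTER_CUBIC)
    def L(pts):
        P=np.array([proj(n,W(r.x,q),C[n])[0] for q in pts]); P=((P+.5-o)*5-.5).round().astype(int)
        cv2.polylines(im,[P],False,(0,0,255),1)
    L([(-.313,.15,.005),(-.313,-.15,.005),(0,-.15,.005),(0,.15,.005),(-.313,.15,.005)])
    L([(-.295,.055,.044),(-.295,-.055,.044)])
    cv2.imwrite(f"pics/ov_{fn}.png",im)
E
python3 fit.py >/dev/null
```

```text
(no output)
```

View pics/ov_a.png

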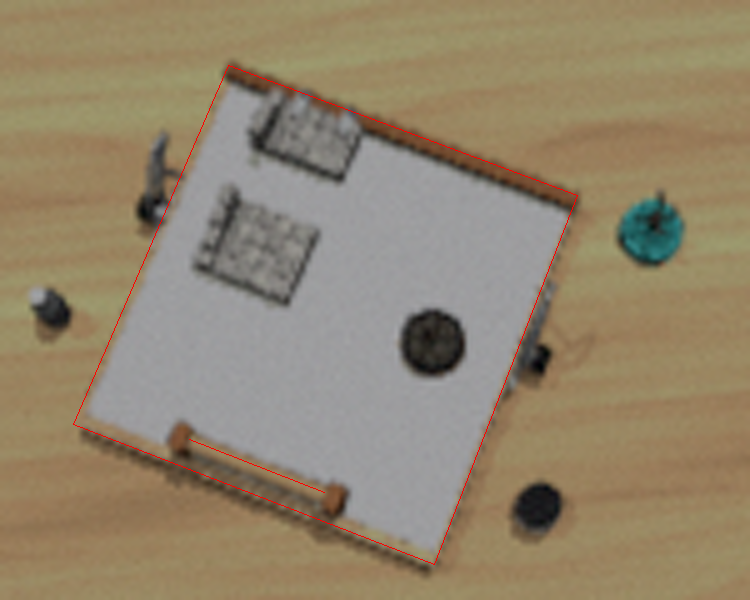

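View pics/ov_b.png

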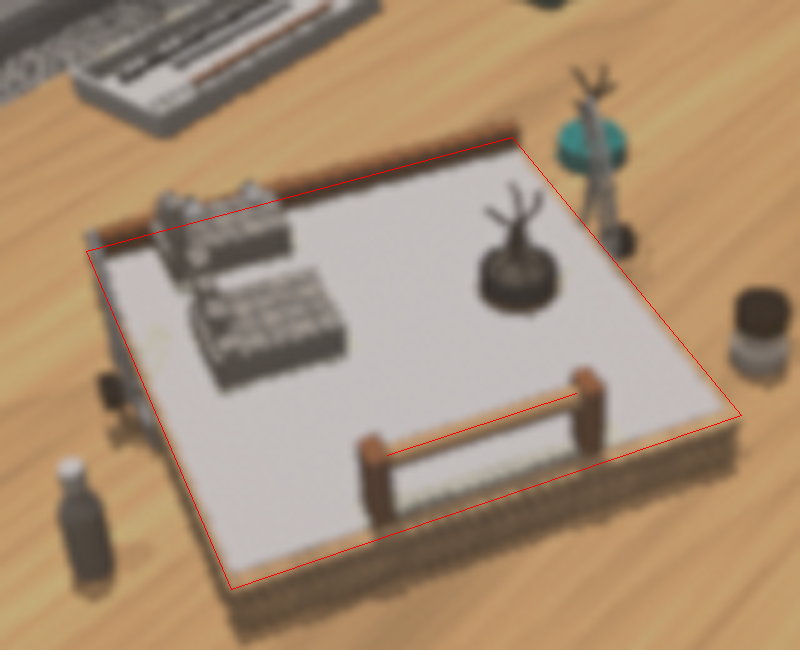

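```bash
python3 - <<'E'
from h import *
from scipy.spatial.transform import Rotation as Ro
s=observe(); q=s["eef_rot"]; R=Ro.from_quat([*q[1:],q[0]]).as_matrix(); print(R.round(3))
K,k,Rc,t=cam("wrist"); print("cam pos in tool",R.T@(-Rc.T@t-s["tool_pos"]),"cam fwd in tool",R.T@Rc[2], "cam right",R.T@Rc[0])
p=np.load("pose.npy");a=p[2]
for sg in(1,-1):
    z=sg*np.array([np.cos(a),np.sin(a),0]); y=np.array([0,0,-1.]); x=np.cross(y,z)
    Rd=np.c_[x,y,z]; rv=Ro.from_matrix(R.T@Rd).as_rotvec(degrees=True); print(sg,rv,rv/5)
E
```

```text
[[-0.933 -0.     0.359]
 [-0.359  0.002 -0.933]
 [-0.    -1.    -0.002]]
cam pos in tool [-0.07041971 -0.1428805   0.00102242] cam fwd in tool [2.79969049e-01 9.60008983e-01 2.88438040e-04] cam right [-1.00688939e-04 -2.71089381e-04  9.99999958e-01]
1 [  0.08034835 -42.35293705  -0.04366526] [ 0.01606967 -8.47058741 -0.00873305]
-1 [5.49770364e-02 1.37647020e+02 1.01163122e-01] [1.09954073e-02 2.75294039e+01 2.02326244e-02]
```

Request:
drive_tool(steps=[[0,0,0,0,-0.85,0,0],[-10,0,0,0,-0.85,0,0],[-20,0,0,0,-0.85,0,0],[-20,0,0,0,-0.85,0,0],[-20,0,0,0,-0.85,0,0]], squeeze=20)

```text
time: 0.57
tool_pos: [0.2655, -0.4988, 0.2308]
eef_rot: [0.256, -0.256, 0.659, -0.659]
wrist_force: [0.5, -0.5, 0.4]
opening: 0.0851
```

Request:
drive_tool(steps=[[-10,0,0,0,-0.85,0,0],[-10,0,0,0,-0.85,0,0],[-10,0,0,0,-0.85,0,0],[-10,0,0,0,-0.85,0,0],[0,0,0,0,-0.82,0,0]])

```text
time: 0.98
tool_pos: [0.2922, -0.4676, 0.231]
eef_rot: [0.373, -0.373, 0.601, -0.6]
wrist_force: [0.1, -0.2, 0.3]
opening: 0.0856
```

```bash
cat > go.py <<'E'
from h import *
from scipy.spatial.transform import Rotation as Ro
def st():
    s=observe(); q=s["eef_rot"]; return s,Ro.from_quat([*q[1:],q[0]]).as_matrix()
def to(P):
    s,R=st(); d=R.T@(np.array(P)-s["tool_pos"])*1000
    a=np.load("pose.npy")[2]; z=np.array([np.cos(a),np.sin(a),0]); y=np.array([0,0,-1.]); x=np.cross(y,z)
    rv=Ro.from_matrix(R.T@np.c_[x,y,z]).as_rotvec(degrees=True)/5
    print("t",s["time"],"pos",s["tool_pos"].round(4),"d tool mm",d.round(1),"turn",rv.round(2),"F",s["wrist_force"].round(1),"q",s["joint_positions"].round(2))
if __name__=="__main__":
    import sys; to([float(v) for v in sys.argv[1:4]])
E
python3 go.py .483 .147 .24
```

```text
t 0.9833 pos [ 0.2922 -0.4676  0.231 ] d tool mm [-635.5   -8.  -101.5] turn [ 0.01  0.06 -0.02] F [ 0.1 -0.2  0.3] q [-1.13  0.33  0.01  1.25  0.    0.9 ]
```

Request:
drive_tool(steps=[[-20,0,-3,0,0,0,0],[-36,0,-6,0,0,0,0],[-36,0,-6,0,0,0,0],[-36,0,-6,0,0,0,0],[-36,0,-6,0,0,0,0]])

```text
time: 1.4
tool_pos: [0.3407, -0.3089, 0.2309]
eef_rot: [0.371, -0.371, 0.602, -0.602]
wrist_force: [0.7, -0.6, 0.2]
opening: 0.0854
```

Request:
drive_tool(steps=[[-36,0,-6,0,0,0,0],[-36,0,-6,0,0,0,0],[-36,0,-6,0,0,0,0],[-36,0,-6,0,0,0,0],[-36,0,-6,0,0,0,0]])

```text
time: 1.82
tool_pos: [0.3946, -0.1345, 0.2312]
eef_rot: [0.371, -0.371, 0.602, -0.602]
wrist_force: [0.7, -0.7, -1.1]
opening: 0.0853
```

Request:
drive_tool(steps=[[-36,0,-6,0,0,0,0],[-36,0,-6,0,0,0,0],[-36,0,-6,0,0,0,0],[-36,0,-6,0,0,0,0],[-36,0,-6,0,0,0,0]])

```text
time: 2.23
tool_pos: [0.4485, 0.04, 0.2312]
eef_rot: [-0.371, 0.372, -0.602, 0.602]
wrist_force: [-0.0, 0.8, 1.4]
opening: 0.0854
```

```bash
python3 go.py .483 .147 .24
```

```text
t 2.2333 pos [0.4485 0.04   0.2312] d tool mm [-111.2   -8.8  -17.1] turn [0. 0. 0.] F [-0.   0.8  1.4] q [-0.05  0.13 -0.25  1.19 -0.    1.98]
```

Request:
drive_tool(steps=[[-30,0,-5,0,0,0,0],[-30,0,-5,0,0,0,0],[-30,0,-4,0,0,0,0],[-21,0,-3,0,0,0,0],[0,0,0,0,0,0,0]])

```text
time: 2.65
tool_pos: [0.4839, 0.1483, 0.2308]
eef_rot: [0.373, -0.372, 0.601, -0.6]
wrist_force: [-0.6, 0.0, -0.4]
opening: 0.0859
```

```bash
python3 - <<'E'
from h import *
from go import to
to([.483,.147,.0553])
c=cam("wrist"); im=read_camera("wrist")
p=np.load("pose.npy")
def W(q):
    a=p[2];c,s=np.cos(a),np.sin(a);return np.array([p[0]+c*q[0]-s*q[1],p[1]+s*q[0]+c*q[1],.03+q[2]])
im=cv2.resize(im,None,fx=1.5,fy=1.5)
for pts in ([(-.313,.15,.005),(-.313,-.15,.005)],[(-.295,.055,.044),(-.295,-.055,.044)],[(-.057,.04,.027),(-.057,.12,.027)]):
    P=np.array([proj("wrist",W(q),c)[0] for q in pts]); P=((P+.5)*1.5-.5).round().astype(int); print(P.tolist())
    cv2.polylines(im,[P],False,(0,0,255),1)
cv2.imwrite("pics/w1.png",im); np.savez("w1.npz",K=c[0],k=c[1],R=c[2],t=c[3])
E
```

```text
t 2.65 pos [0.4839 0.1483 0.2308] d tool mm [ 1.800e+00  1.755e+02 -1.000e-01] turn [ 0.01  0.05 -0.02] F [-0.6  0.  -0.4] q [ 0.17  0.24 -0.12  1.22  0.    2.2 ]
[[356, 44], [360, 431]]
[[382, 188], [381, 346]]
[[711, 214], [729, 98]]
```

View pics/w1.png

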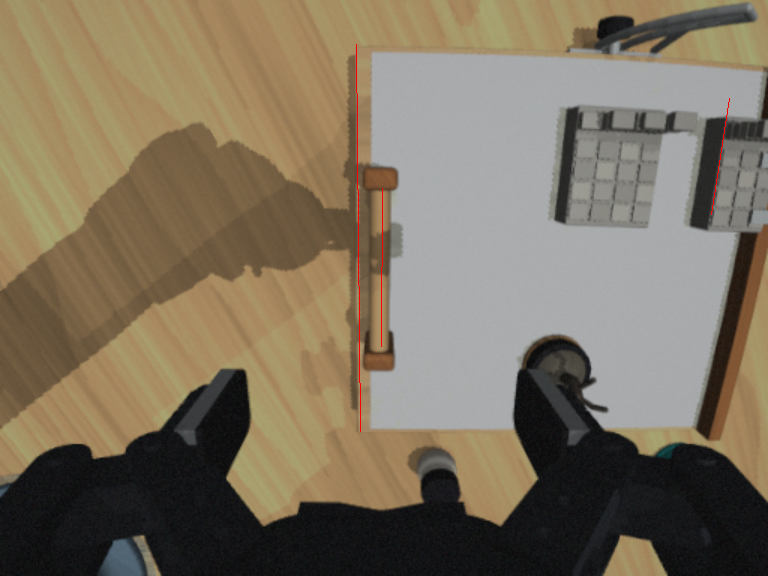

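Request:
drive_tool(steps=[[0,0,0,0.8,0,0,0],[0,0,-10,0.8,0,0,0],[0,0,-10,0.8,0,0,0],[0,0,-10,0.8,0,0,0],[0,0,-10,0.8,0,0,0]])

```text
time: 3.12
tool_pos: [0.4475, 0.1614, 0.2246]
eef_rot: [-0.43, 0.3, -0.487, 0.698]
wrist_force: [-0.5, 1.2, -0.0]
opening: 0.085
```

```bash
cat > bar.py <<'E'
from go import *
s,R=st(); bar=np.array([.4838,.1477,.074])
tgt=bar+R[:,1]*pinch_z
d=R.T@(tgt-s["tool_pos"])*1000
print(s["time"],s["tool_pos"],d.round(1),R.round(3),s["joint_positions"].round(2))
E
python3 bar.py
```

```text
3.1167 [0.44746587 0.16143108 0.22461124] [ -4.  173.4 -15.8] [[-0.45   0.309  0.838]
 [-0.893 -0.155 -0.422]
 [-0.    -0.938  0.346]] [ 0.38 -0.01 -0.47  0.87 -0.26  2.39]
```

Request:
drive_tool(steps=[[-2,20,-5,0,0,0,0],[-2,30,-6,0,0,0,0],[0,30,-5,0,0,0,0],[0,25,0,0,0,0,0],[0,15,0,0,0,0,0]])

```text
time: 3.53
tool_pos: [0.471, 0.1525, 0.1032]
eef_rot: [-0.429, 0.303, -0.488, 0.697]
wrist_force: [-0.2, 0.2, -0.1]
opening: 0.0856
```

```bash
python3 bar.py; python3 - <<'E'
from h import *
c=cam("wrist"); im=cv2.resize(read_camera("wrist"),None,fx=1.5,fy=1.5)
p=np.load("pose.npy")
def W(q):
    a=p[2];c,s=np.cos(a),np.sin(a);return np.array([p[0]+c*q[0]-s*q[1],p[1]+s*q[0]+c*q[1],.03+q[2]])
P=np.array([proj("wrist",W(q),c)[0] for q in [(-.295,.055,.044),(-.295,-.055,.044)]]); P=((P+.5)*1.5-.5).round().astype(int)
cv2.polylines(im,[P],False,(0,0,255),1)
cv2.imwrite("pics/w2.png",im)
E
```

```text
3.5333 [0.47098918 0.15246304 0.10319622] [-1.6 50.8  2.9] [[-0.449  0.302  0.841]
 [-0.893 -0.155 -0.422]
 [ 0.003 -0.941  0.34 ]] [ 0.34  0.14 -0.66  0.53 -0.25  2.35]
```

View pics/w2.png

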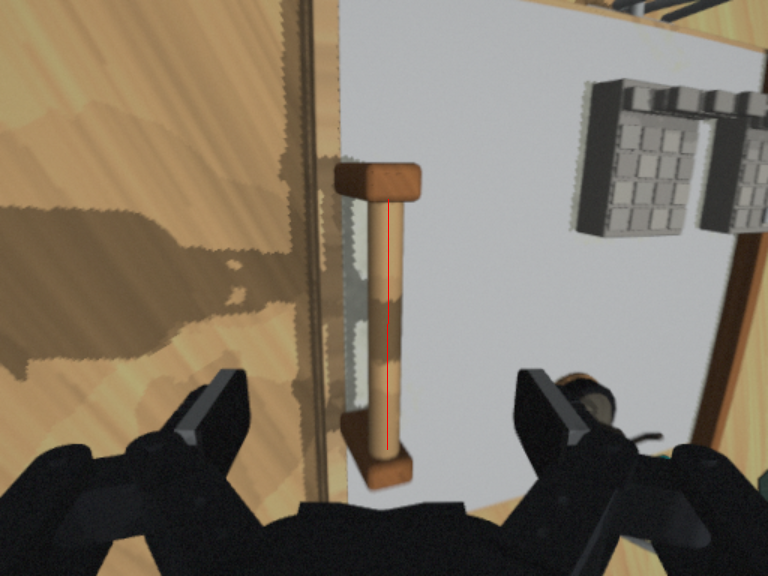

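Request:
drive_tool(steps=[[-1,14,1,0,0,0,0],[0,14,1,0,0,0,0],[0,12,1,0,0,0,0],[0,8,0,0,0,0,0],[0,3,0,0,0,0,0]])

```text
time: 4.0
tool_pos: [0.4911, 0.1453, 0.0585]
eef_rot: [-0.429, 0.302, -0.488, 0.697]
wrist_force: [-0.4, -0.6, -1.5]
opening: 0.0853
```

```bash
python3 bar.py; python3 - <<'E'
from h import *
cv2.imwrite("pics/w3.png",cv2.resize(read_camera("wrist"),None,fx=1.5,fy=1.5))
cv2.imwrite("pics/s3.png",cv2.resize(read_camera("side"),None,fx=1.5,fy=1.5))
E
```

```text
4.0 [0.49105953 0.14526393 0.05851874] [ 1.1  1.6 -1.8] [[-0.449  0.304  0.84 ]
 [-0.893 -0.154 -0.422]
 [ 0.001 -0.94   0.341]] [ 0.31  0.23 -0.69  0.4  -0.24  2.32]
```

View pics/w3.png

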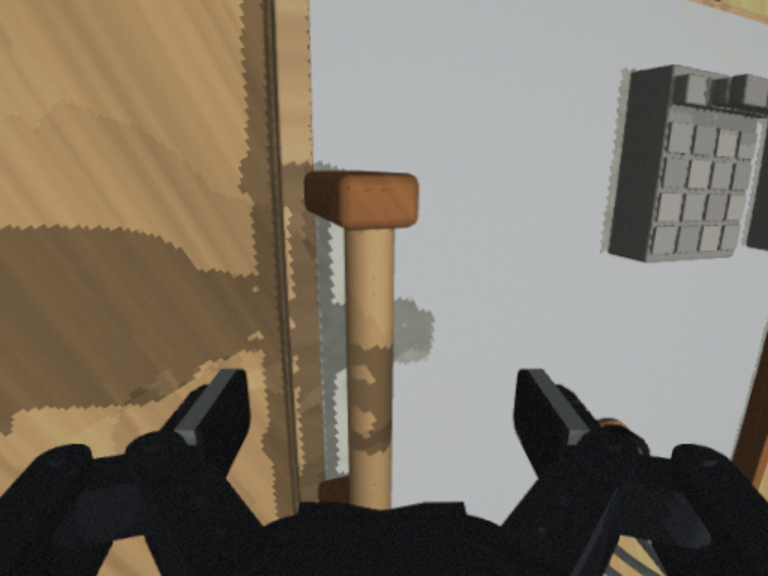

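View pics/s3.png

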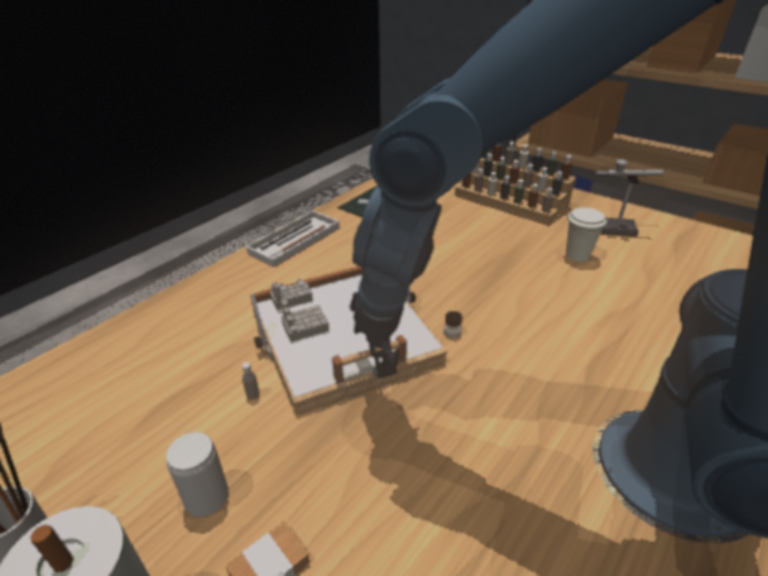

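Request:
drive_tool(steps=[[1,1.5,-2,0,0,0,0],[0,0,0,0,0,0,100],[0,0,0,0,0,0,150],[0,0,0,0,0,0,180],[0,0,0,0,0,0,200]], squeeze=20)

```text
time: 4.52
tool_pos: [0.4901, 0.1462, 0.0575]
eef_rot: [-0.43, 0.301, -0.488, 0.697]
wrist_force: [0.2, -0.4, -0.4]
opening: 0.039
```

Request:
drive_tool(steps=[[0,0,0,0,0,0,210],[0,0,0,0,0,0,220],[0,0,0,0,0,0,235],[0,0,0,0,0,0,255],[0,0,0,0,0,0,255]])

```text
time: 4.93
tool_pos: [0.4883, 0.1469, 0.0565]
eef_rot: [-0.43, 0.302, -0.489, 0.696]
wrist_force: [-4.6, 3.2, 3.8]
opening: 0.013
```

```bash
python3 bar.py; python3 - <<'E'
from h import *
print(observe()["wrist_force"],observe()["opening"])
cv2.imwrite("pics/w4.png",cv2.resize(read_camera("wrist"),None,fx=1.5,fy=1.5))
E
```

```text
4.9333 [0.48833675 0.14688235 0.05651168] [1.3 0.7 1.8] [[-0.447  0.303  0.842]
 [-0.895 -0.151 -0.421]
 [-0.    -0.941  0.339]] [ 0.31  0.22 -0.7   0.39 -0.24  2.32]
[-4.5680372   3.23825814  3.82704006] 0.01303807391945661
```

View pics/w4.png

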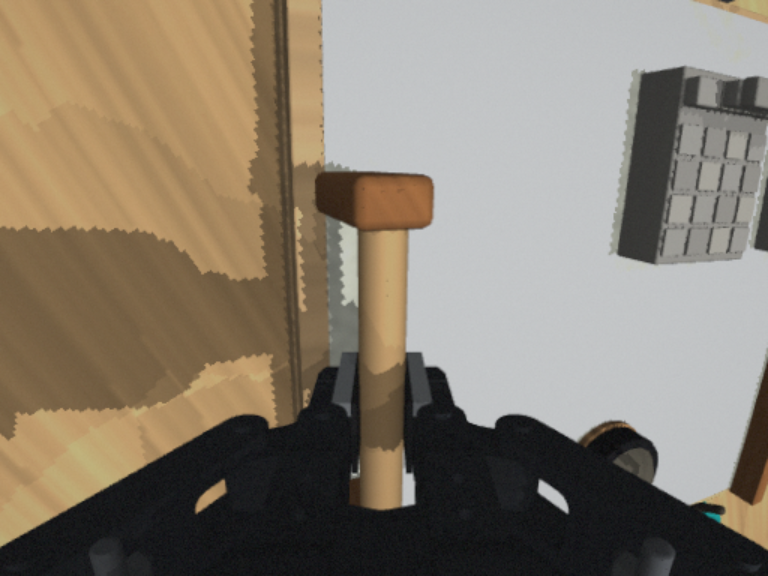

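Request:
drive_tool(steps=[[0,-1.31,0.62,-0.057,0,0,255],[0,-2.62,1.24,-0.115,0,0,255],[0,-2.62,1.24,-0.115,0,0,255],[0,-2.62,1.24,-0.115,0,0,255],[0,-1.31,0.62,-0.057,0,0,255]])

```text
time: 5.4
tool_pos: [0.4892, 0.1464, 0.0669]
eef_rot: [-0.424, 0.311, -0.504, 0.685]
wrist_force: [1.6, 4.8, -12.6]
opening: 0.0134
```

```bash
cat > look.py <<'E'
from go import *
import sys,os
fn=sys.argv[1]
s,R=st()
y=R[:,1]; a=np.load("pose.npy")[2]; f=np.array([np.cos(a),np.sin(a),0])
# tool lean from vertical: initial lean = .346 rad (asin .339)
lean=np.arctan2(y@f,-y[2])
g=s["tool_pos"]-pinch_z*y
hz=g[2]-.03+0.0  # bar height over hinge
th=np.arcsin(hz/np.hypot(.295,.044))-np.arctan2(.044,.295)
im=read_camera("wrist"); np.save(f"pics/{fn}.npy",im)
print("t %.2f tilt(z) %.4f tilt(lean) %.4f F %s tool F %s open %.4f"%(s["time"],th,.346-lean,s["wrist_force"].round(1),(R.T@s["wrist_force"]).round(1),s["opening"]))
cv2.imwrite(f"pics/{fn}.png",cv2.resize(im,None,fx=1.5,fy=1.5))
E
python3 look.py r1
```

```text
t 5.40 tilt(z) 0.0366 tilt(lean) 0.0431 F [  1.6   4.8 -12.6] tool F [-5.  11.8 -4.5] open 0.0134
```

View pics/r1.png

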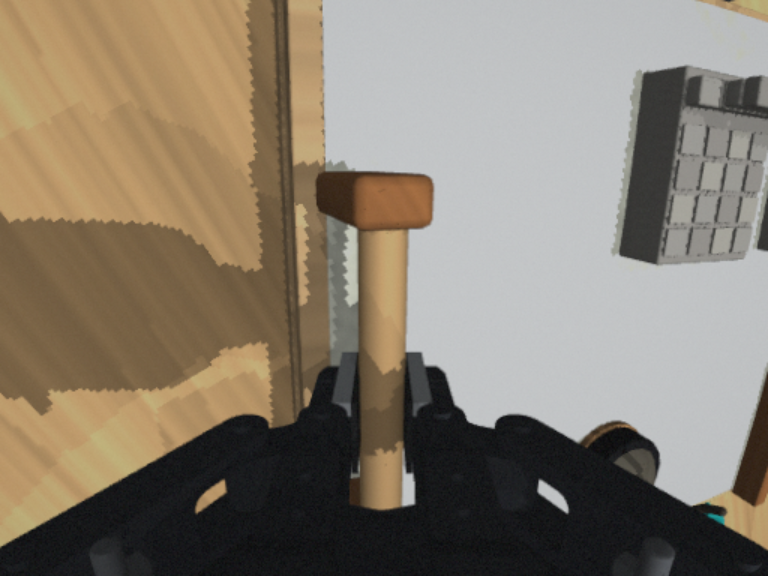

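Request:
drive_tool(steps=[[0,-2.62,1.24,-0.115,0,0,255],[0,-2.62,1.24,-0.115,0,0,255],[0,-2.62,1.24,-0.115,0,0,255],[0,-2.62,1.24,-0.115,0,0,255],[0,-2.62,1.24,-0.115,0,0,255]])

```text
time: 5.87
tool_pos: [0.4911, 0.1454, 0.0811]
eef_rot: [-0.416, 0.322, -0.521, 0.673]
wrist_force: [1.1, 6.0, -12.9]
opening: 0.0129
```

Request:
drive_tool(steps=[[0,-1.57,0.74,-0.069,0,0,255],[0,-1.57,0.74,-0.069,0,0,255],[0,-1.57,0.74,-0.069,0,0,255],[0,-1.57,0.74,-0.069,0,0,255],[0,-0.79,0.37,-0.035,0,0,255]])

```text
time: 6.33
tool_pos: [0.4924, 0.1447, 0.0887]
eef_rot: [-0.411, 0.327, -0.53, 0.665]
wrist_force: [1.1, 4.8, -11.5]
opening: 0.0133
```

```bash
python3 look.py r3
```

```text
t 6.33 tilt(z) 0.1129 tilt(lean) 0.1201 F [  1.1   4.8 -11.5] tool F [-4.8 11.  -3.7] open 0.0133
loose (0.25, 0.1, 0.984) post (0.14, 0.0, 0.972) tree (0.11, -0.06, 0.996)
```

Request:
drive_tool(steps=[[0,-0.53,0.25,-0.023,0,0,255],[0,-0.53,0.25,-0.023,0,0,255],[0,-0.53,0.25,-0.023,0,0,255],[0,-0.53,0.25,-0.023,0,0,255],[0,0,0,0,0,0,255]])

```text
time: 6.8
tool_pos: [0.4928, 0.1445, 0.091]
eef_rot: [-0.41, 0.329, -0.533, 0.663]
wrist_force: [0.1, 5.6, -11.3]
opening: 0.013
```

```bash
python3 look.py r4
```

```text
t 6.80 tilt(z) 0.1207 tilt(lean) 0.1279 F [  0.1   5.6 -11.3] tool F [-5.1 10.5 -4.8] open 0.0130
loose (0.25, 0.1, 0.983) post (0.17, 0.01, 0.967) tree (0.1, -0.05, 0.995)
```

Request:
drive_tool(steps=[[0,-0.53,0.25,-0.023,0,0,255],[0,-0.53,0.25,-0.023,0,0,255],[0,-0.53,0.25,-0.023,0,0,255],[0,-0.53,0.25,-0.023,0,0,255],[0,0,0,0,0,0,255]])

```text
time: 7.27
tool_pos: [0.4933, 0.1443, 0.0933]
eef_rot: [-0.409, 0.331, -0.535, 0.661]
wrist_force: [-0.3, 5.7, -10.7]
opening: 0.013
```

```bash
python3 look.py r5
```

```text
t 7.27 tilt(z) 0.1289 tilt(lean) 0.1359 F [ -0.3   5.7 -10.7] tool F [-5.   9.9 -5. ] open 0.0130
loose (0.26, 0.08, 0.982) post (0.12, -0.01, 0.966) tree (0.11, -0.08, 0.995)
```

Request:
drive_tool(steps=[[0,-0.53,0.25,-0.023,0,0,255],[0,-0.53,0.25,-0.023,0,0,255],[0,-0.53,0.25,-0.023,0,0,255],[0,-0.53,0.25,-0.023,0,0,255],[0,0,0,0,0,0,255]])

```text
time: 7.73
tool_pos: [0.4937, 0.144, 0.0955]
eef_rot: [-0.407, 0.332, -0.538, 0.659]
wrist_force: [0.8, 6.1, -10.9]
opening: 0.0131
```

```bash
python3 look.py r6
```

```text
t 7.73 tilt(z) 0.1368 tilt(lean) 0.1440 F [  0.8   6.1 -10.9] tool F [-5.9 10.3 -4.2] open 0.0131
loose (0.28, 0.07, 0.981) post (0.08, -0.03, 0.966) tree (0.12, -0.07, 0.995)
```

Request:
drive_tool(steps=[[0,-0.53,0.25,-0.023,0,0,255],[0,-0.53,0.25,-0.023,0,0,255],[0,-0.53,0.25,-0.023,0,0,255],[0,-0.53,0.25,-0.023,0,0,255],[0,0,0,0,0,0,255]])

```text
time: 8.2
tool_pos: [0.4942, 0.1438, 0.0978]
eef_rot: [-0.406, 0.334, -0.54, 0.657]
wrist_force: [1.3, 5.7, -11.5]
opening: 0.0129
```

```bash
python3 look.py r7
```

```text
t 8.20 tilt(z) 0.1449 tilt(lean) 0.1521 F [  1.3   5.7 -11.5] tool F [-5.6 11.  -3.6] open 0.0129
loose (0.31, 0.08, 0.979) post (0.11, -0.03, 0.962) tree (0.13, -0.07, 0.995)
```

Request:
drive_tool(steps=[[0,-0.53,0.25,-0.023,0,0,255],[0,-0.53,0.25,-0.023,0,0,255],[0,-0.53,0.25,-0.023,0,0,255],[0,-0.53,0.25,-0.023,0,0,255],[0,0,0,0,0,0,255]])

```text
time: 8.67
tool_pos: [0.4947, 0.1436, 0.1]
eef_rot: [-0.405, 0.336, -0.543, 0.655]
wrist_force: [0.9, 6.0, -11.2]
opening: 0.013
```

```bash
python3 look.py r8
```

```text
t 8.67 tilt(z) 0.1528 tilt(lean) 0.1602 F [  0.9   6.  -11.2] tool F [-5.8 10.7 -3.9] open 0.0130
loose (0.33, 0.06, 0.978) post (0.17, -0.03, 0.959) tree (0.13, -0.08, 0.995)
```

Request:
drive_tool(steps=[[0,-0.53,0.25,-0.023,0,0,255],[0,-0.53,0.25,-0.023,0,0,255],[0,-0.53,0.25,-0.023,0,0,255],[0,-0.53,0.25,-0.023,0,0,255],[0,0,0,0,0,0,255]])

```text
time: 9.13
tool_pos: [0.4952, 0.1433, 0.1023]
eef_rot: [-0.403, 0.337, -0.546, 0.653]
wrist_force: [1.3, 4.5, -10.9]
opening: 0.0127
```

```bash
python3 look.py r9
```

```text
t 9.13 tilt(z) 0.1609 tilt(lean) 0.1682 F [  1.3   4.5 -10.9] tool F [-4.6 10.6 -2.7] open 0.0127
loose (0.34, 0.04, 0.977) post (0.19, -0.06, 0.957) tree (0.14, -0.09, 0.995)
```

Request:
drive_tool(steps=[[0,-0.53,0.25,-0.023,0,0,255],[0,-0.53,0.25,-0.023,0,0,255],[0,-0.53,0.25,-0.023,0,0,255],[0,-0.53,0.25,-0.023,0,0,255],[0,0,0,0,0,0,255]])

```text
time: 9.6
tool_pos: [0.4957, 0.143, 0.1045]
eef_rot: [-0.402, 0.339, -0.548, 0.65]
wrist_force: [0.3, 5.7, -11.2]
opening: 0.013
```

```bash
python3 look.py r10
```

```text
t 9.60 tilt(z) 0.1689 tilt(lean) 0.1762 F [  0.3   5.7 -11.2] tool F [-5.2 10.6 -4.1] open 0.0130
loose (0.36, 0.04, 0.976) post (0.19, -0.05, 0.956) tree (0.16, -0.11, 0.994)
```

Request:
drive_tool(steps=[[0,-0.53,0.25,-0.023,0,0,255],[0,-0.53,0.25,-0.023,0,0,255],[0,-0.53,0.25,-0.023,0,0,255],[0,-0.53,0.25,-0.023,0,0,255],[0,0,0,0,0,0,255]])

```text
time: 10.07
tool_pos: [0.4963, 0.1427, 0.1068]
eef_rot: [-0.4, 0.34, -0.551, 0.648]
wrist_force: [-0.2, 6.4, -11.1]
opening: 0.0132
```

```bash
python3 look.py r11
```

```text
t 10.07 tilt(z) 0.1769 tilt(lean) 0.1843 F [ -0.2   6.4 -11.1] tool F [-5.6 10.4 -4.8] open 0.0132
loose (0.38, 0.05, 0.975) post (0.27, -0.05, 0.951) tree (0.18, -0.1, 0.994)
```

Request:
drive_tool(steps=[[0,-0.53,0.25,-0.023,0,0,255],[0,-0.53,0.25,-0.023,0,0,255],[0,-0.53,0.25,-0.023,0,0,255],[0,-0.53,0.25,-0.023,0,0,255],[0,0,0,0,0,0,255]])

```text
time: 10.53
tool_pos: [0.4968, 0.1425, 0.109]
eef_rot: [-0.399, 0.342, -0.554, 0.646]
wrist_force: [-0.8, 5.4, -10.9]
opening: 0.0135
```

```bash
python3 look.py r12
```

```text
t 10.53 tilt(z) 0.1850 tilt(lean) 0.1924 F [ -0.8   5.4 -10.9] tool F [-4.5 10.3 -4.8] open 0.0135
loose (0.38, 0.06, 0.975) post (0.34, -0.06, 0.944) tree (0.18, -0.11, 0.994)
```

Request:
drive_tool(steps=[[0,-0.53,0.25,-0.023,0,0,255],[0,-0.53,0.25,-0.023,0,0,255],[0,-0.53,0.25,-0.023,0,0,255],[0,-0.53,0.25,-0.023,0,0,255],[0,0,0,0,0,0,255]])

```text
time: 11.0
tool_pos: [0.4974, 0.1422, 0.1113]
eef_rot: [-0.398, 0.344, -0.556, 0.644]
wrist_force: [-0.1, 5.1, -10.5]
opening: 0.0128
```

```bash
python3 look.py r13
```

```text
t 11.00 tilt(z) 0.1930 tilt(lean) 0.2004 F [ -0.1   5.1 -10.5] tool F [-4.5 10.1 -3.9] open 0.0128
loose (0.4, 0.05, 0.973) post (0.36, -0.06, 0.944) tree (0.19, -0.11, 0.994)
```

Request:
drive_tool(steps=[[0,-0.53,0.25,-0.023,0,0,255],[0,-0.53,0.25,-0.023,0,0,255],[0,-0.53,0.25,-0.023,0,0,255],[0,-0.53,0.25,-0.023,0,0,255],[0,0,0,0,0,0,255]])

```text
time: 11.47
tool_pos: [0.4979, 0.1419, 0.1135]
eef_rot: [-0.396, 0.345, -0.559, 0.641]
wrist_force: [0.5, 5.5, -11.4]
opening: 0.0134
```

```bash
python3 look.py r14
```

```text
t 11.47 tilt(z) 0.2009 tilt(lean) 0.2085 F [  0.5   5.5 -11.4] tool F [-5.2 11.  -3.6] open 0.0134
loose (0.42, 0.07, 0.972) post (0.4, -0.08, 0.934) tree (0.2, -0.12, 0.994)
```

Request:
drive_tool(steps=[[0,-0.53,0.25,-0.023,0,0,255],[0,-0.53,0.25,-0.023,0,0,255],[0,-0.53,0.25,-0.023,0,0,255],[0,-0.53,0.25,-0.023,0,0,255],[0,0,0,0,0,0,255]])

```text
time: 11.93
tool_pos: [0.4986, 0.1416, 0.1157]
eef_rot: [-0.395, 0.347, -0.561, 0.639]
wrist_force: [-0.0, 6.1, -10.7]
opening: 0.0131
```

```bash
python3 look.py r15
```

```text
t 11.93 tilt(z) 0.2090 tilt(lean) 0.2166 F [ -0.    6.1 -10.7] tool F [-5.5 10.3 -4.1] open 0.0131
loose (0.46, 0.1, 0.969) post (0.39, -0.08, 0.932) tree (0.21, -0.13, 0.994)
```

Request:
drive_tool(steps=[[0,-0.53,0.25,-0.023,0,0,255],[0,-0.53,0.25,-0.023,0,0,255],[0,-0.53,0.25,-0.023,0,0,255],[0,-0.53,0.25,-0.023,0,0,255],[0,0,0,0,0,0,255]])

```text
time: 12.4
tool_pos: [0.4992, 0.1413, 0.1179]
eef_rot: [-0.393, 0.349, -0.564, 0.637]
wrist_force: [1.5, 6.4, -10.9]
opening: 0.0131
```

```bash
python3 look.py r16
```

```text
t 12.40 tilt(z) 0.2170 tilt(lean) 0.2246 F [  1.5   6.4 -10.9] tool F [-6.4 10.6 -2.8] open 0.0131
loose (0.5, 0.1, 0.967) post (0.4, -0.09, 0.926) tree (0.22, -0.12, 0.993)
```

Request:
drive_tool(steps=[[0,-0.53,0.25,-0.023,0,0,255],[0,-0.53,0.25,-0.023,0,0,255],[0,-0.53,0.25,-0.023,0,0,255],[0,-0.53,0.25,-0.023,0,0,255],[0,0,0,0,0,0,255]])

```text
time: 12.87
tool_pos: [0.4999, 0.1409, 0.1202]
eef_rot: [-0.392, 0.35, -0.566, 0.635]
wrist_force: [0.0, 6.8, -10.6]
opening: 0.0131
```

```bash
python3 look.py r17
```

```text
t 12.87 tilt(z) 0.2251 tilt(lean) 0.2326 F [  0.    6.8 -10.6] tool F [-6.1 10.2 -4.2] open 0.0131
loose (0.53, -0.28, 0.967) post (0.41, -0.08, 0.924) tree (0.22, -0.12, 0.993)
```

Request:
drive_tool(steps=[[0,-0.53,0.25,-0.023,0,0,255],[0,-0.53,0.25,-0.023,0,0,255],[0,-0.53,0.25,-0.023,0,0,255],[0,-0.53,0.25,-0.023,0,0,255],[0,0,0,0,0,0,255]])

```text
time: 13.33
tool_pos: [0.5005, 0.1406, 0.1223]
eef_rot: [-0.391, 0.352, -0.569, 0.632]
wrist_force: [0.4, 5.5, -11.7]
opening: 0.013
```

```bash
REF=r17 python3 look.py r18
```

```text
t 13.33 tilt(z) 0.2331 tilt(lean) 0.2408 F [  0.4   5.5 -11.7] tool F [-5.1 11.4 -3.3] open 0.0130
loose (0.0, 0.01, 0.996) post (0.06, 0.0, 0.989) tree (0.01, -0.01, 0.999)
```

Request:
drive_tool(steps=[[0,-0.53,0.25,-0.023,0,0,255],[0,-0.53,0.25,-0.023,0,0,255],[0,-0.53,0.25,-0.023,0,0,255],[0,-0.53,0.25,-0.023,0,0,255],[0,0,0,0,0,0,255]])

```text
time: 13.8
tool_pos: [0.5011, 0.1403, 0.1245]
eef_rot: [-0.389, 0.353, -0.572, 0.63]
wrist_force: [-0.6, 5.3, -11.1]
opening: 0.0132
```

```bash
REF=r17 python3 look.py r19
```

```text
t 13.80 tilt(z) 0.2410 tilt(lean) 0.2488 F [ -0.6   5.3 -11.1] tool F [-4.4 10.7 -4. ] open 0.0132
loose (0.03, 0.03, 0.994) post (0.13, -0.02, 0.984) tree (0.03, -0.01, 0.998)
```

View pics/r19.png

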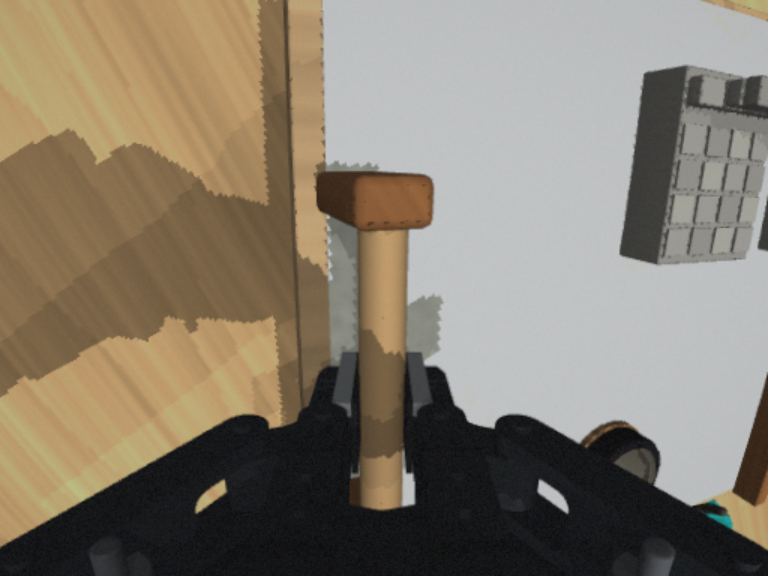

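Unmoved; the wrist view is steady. I'll keep raising.

Request:
drive_tool(steps=[[0,-0.53,0.25,-0.023,0,0,255],[0,-0.53,0.25,-0.023,0,0,255],[0,-0.53,0.25,-0.023,0,0,255],[0,-0.53,0.25,-0.023,0,0,255],[0,0,0,0,0,0,255]])

```text
time: 14.27
tool_pos: [0.5018, 0.1399, 0.1267]
eef_rot: [-0.388, 0.355, -0.574, 0.628]
wrist_force: [0.0, 6.3, -10.3]
opening: 0.0129
```

```bash
REF=r17 python3 look.py r20
```

```text
t 14.27 tilt(z) 0.2491 tilt(lean) 0.2569 F [  0.    6.3 -10.3] tool F [-5.7 10.  -3.7] open 0.0129
loose (0.06, 0.02, 0.992) post (0.25, -0.05, 0.976) tree (0.05, -0.03, 0.998)
```

Request:
drive_tool(steps=[[0,-0.53,0.25,-0.023,0,0,255],[0,-0.53,0.25,-0.023,0,0,255],[0,-0.53,0.25,-0.023,0,0,255],[0,-0.53,0.25,-0.023,0,0,255],[0,0,0,0,0,0,255]])

```text
time: 14.73
tool_pos: [0.5025, 0.1396, 0.1289]
eef_rot: [-0.386, 0.356, -0.577, 0.625]
wrist_force: [-0.0, 5.9, -10.7]
opening: 0.0133
```

```bash
REF=r17 python3 look.py r21
```

```text
t 14.73 tilt(z) 0.2571 tilt(lean) 0.2650 F [ -0.    5.9 -10.7] tool F [-5.2 10.4 -3.5] open 0.0133
loose (0.09, 0.01, 0.991) post (0.24, -0.04, 0.977) tree (0.06, -0.03, 0.998)
```

Request:
drive_tool(steps=[[0,-0.53,0.25,-0.023,0,0,255],[0,-0.53,0.25,-0.023,0,0,255],[0,-0.53,0.25,-0.023,0,0,255],[0,-0.53,0.25,-0.023,0,0,255],[0,0,0,0,0,0,255]])

```text
time: 15.2
tool_pos: [0.5032, 0.1392, 0.1311]
eef_rot: [-0.385, 0.358, -0.579, 0.623]
wrist_force: [-0.5, 6.3, -11.1]
opening: 0.0135
```

```bash
REF=r17 python3 look.py r22
```

```text
t 15.20 tilt(z) 0.2651 tilt(lean) 0.2731 F [ -0.5   6.3 -11.1] tool F [-5.5 10.8 -4.1] open 0.0135
loose (0.12, -0.01, 0.99) post (0.31, -0.04, 0.972) tree (0.07, -0.05, 0.997)
```

Request:
drive_tool(steps=[[0,-0.53,0.25,-0.023,0,0,255],[0,-0.53,0.25,-0.023,0,0,255],[0,-0.53,0.25,-0.023,0,0,255],[0,-0.53,0.25,-0.023,0,0,255],[0,0,0,0,0,0,255]])

```text
time: 15.67
tool_pos: [0.504, 0.1388, 0.1333]
eef_rot: [-0.383, 0.36, -0.582, 0.621]
wrist_force: [0.3, 5.6, -11.2]
opening: 0.0133
```

```bash
REF=r17 python3 look.py r23
```

```text
t 15.67 tilt(z) 0.2731 tilt(lean) 0.2811 F [  0.3   5.6 -11.2] tool F [-5.2 11.  -3. ] open 0.0133
loose (0.13, 0.0, 0.991) post (0.32, -0.05, 0.97) tree (0.07, -0.06, 0.997)
```

Request:
drive_tool(steps=[[0,-0.53,0.25,-0.023,0,0,255],[0,-0.53,0.25,-0.023,0,0,255],[0,-0.53,0.25,-0.023,0,0,255],[0,-0.53,0.25,-0.023,0,0,255],[0,0,0,0,0,0,255]])

```text
time: 16.13
tool_pos: [0.5047, 0.1384, 0.1354]
eef_rot: [-0.382, 0.361, -0.584, 0.618]
wrist_force: [-1.0, 6.0, -10.6]
opening: 0.0129
```

```bash
REF=r17 python3 look.py r24
```

```text
t 16.13 tilt(z) 0.2811 tilt(lean) 0.2892 F [ -1.    6.  -10.6] tool F [-4.9 10.3 -4.2] open 0.0129
loose (0.15, -0.01, 0.992) post (0.34, -0.08, 0.967) tree (0.07, -0.06, 0.997)
```

Request:
drive_tool(steps=[[0,-0.53,0.25,-0.023,0,0,255],[0,-0.53,0.25,-0.023,0,0,255],[0,-0.53,0.25,-0.023,0,0,255],[0,-0.53,0.25,-0.023,0,0,255],[0,0,0,0,0,0,255]])

```text
time: 16.6
tool_pos: [0.5055, 0.1381, 0.1376]
eef_rot: [-0.38, 0.363, -0.587, 0.616]
wrist_force: [-1.1, 6.3, -11.2]
opening: 0.0131
```

```bash
REF=r17 python3 look.py r25
```

```text
t 16.60 tilt(z) 0.2892 tilt(lean) 0.2972 F [ -1.1   6.3 -11.2] tool F [-5.1 11.  -4.3] open 0.0131
loose (0.37, 0.12, 0.983) post (0.32, -0.07, 0.968) tree (0.08, -0.08, 0.996)
```

Loose half jumped 0.22 px, which may be the start of the slide. I'll hold the board still and check.

Request:
drive_tool(steps=[[0,0,0,0,0,0,255],[0,0,0,0,0,0,255],[0,0,0,0,0,0,255],[0,0,0,0,0,0,255],[0,0,0,0,0,0,255]])

```text
time: 17.07
tool_pos: [0.5055, 0.138, 0.1376]
eef_rot: [-0.38, 0.363, -0.587, 0.616]
wrist_force: [-0.5, 5.7, -10.4]
opening: 0.0131
```

```bash
REF=r17 python3 look.py r26
```

```text
t 17.07 tilt(z) 0.2891 tilt(lean) 0.2970 F [ -0.5   5.7 -10.4] tool F [-4.9 10.3 -3.5] open 0.0131
loose (7.27, 0.16, 0.971) post (0.33, -0.07, 0.968) tree (0.04, -0.08, 0.997)
```

Request:
drive_tool(steps=[[0,0,0,0,0,0,255],[0,0,0,0,0,0,255],[0,0,0,0,0,0,255],[0,0,0,0,0,0,255],[0,0,0,0,0,0,255]])

```text
time: 17.53
tool_pos: [0.5055, 0.1381, 0.1376]
eef_rot: [-0.381, 0.363, -0.587, 0.616]
wrist_force: [-1.3, 4.9, -10.7]
opening: 0.0132
```

```bash
sed -i 's/min(512,x1+30)/min(512,x1+70)/; s/tr(408,42,475,180)/tr(408,42,450,180)/' look.py; REF=r17 python3 look.py r27
```

```text
t 17.53 tilt(z) 0.2892 tilt(lean) 0.2970 F [ -1.3   4.9 -10.7] tool F [-3.8 10.5 -3.9] open 0.0132
loose (23.66, -1.8, 0.93) post (0.33, -0.06, 0.968) tree (0.04, -0.08, 0.997)
```

View pics/r27.png

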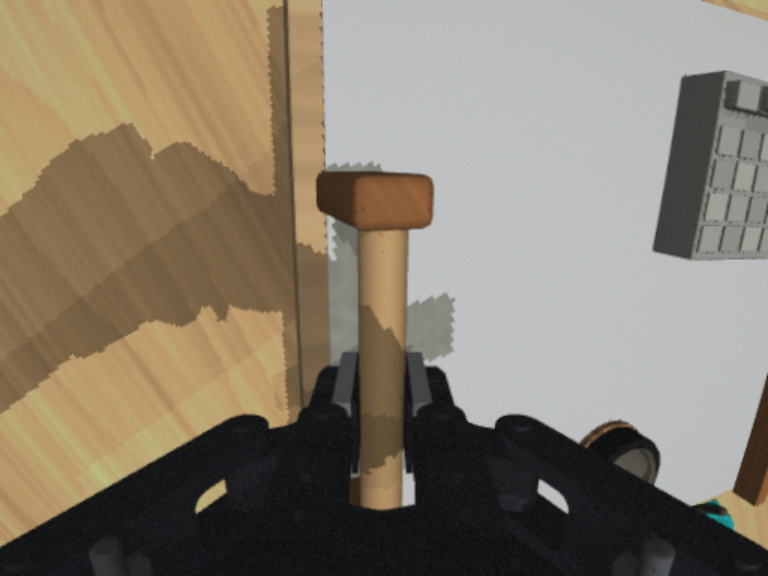

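Request:
drive_tool(steps=[[0,0,0,0,0,0,255],[0,0.32,-0.15,0.014,0,0,255],[0,0.32,-0.15,0.014,0,0,255],[0,0.32,-0.15,0.014,0,0,255],[0,0,0,0,0,0,255]])

```text
time: 18.0
tool_pos: [0.5056, 0.138, 0.1376]
eef_rot: [-0.381, 0.361, -0.585, 0.618]
wrist_force: [-1.0, 5.2, -5.9]
opening: 0.0132
```

```bash
REF=r17 python3 look.py r28
```

```text
t 18.00 tilt(z) 0.2890 tilt(lean) 0.2918 F [-1.   5.2 -5.9] tool F [-4.2  5.7 -3.5] open 0.0132
loose (42.84, -2.61, 0.885) post (0.22, -0.01, 0.971) tree (-0.8, -0.45, 0.991)
```

View pics/r28.png

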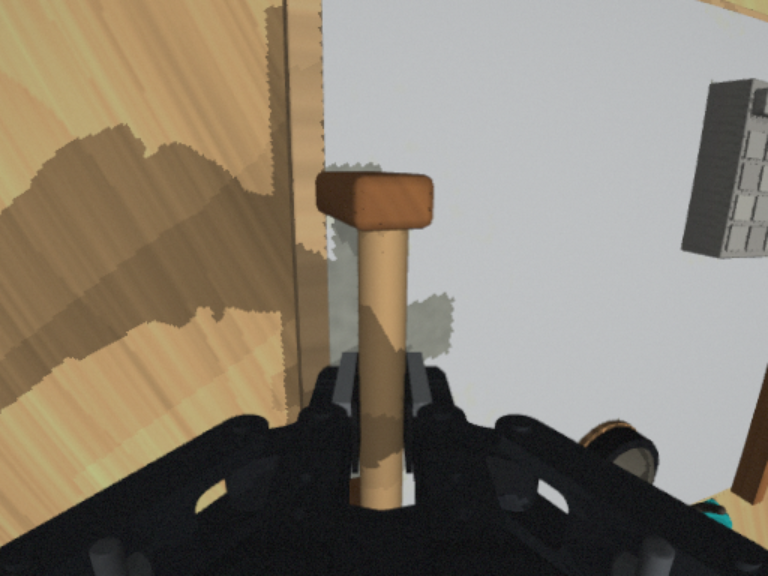

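Request:
drive_tool(steps=[[0,0,0,0,0,0,255],[0,0,0,0,0,0,255],[0,0,0,0,0,0,255],[0,0,0,0,0,0,255],[0,0,0,0,0,0,255]])

```text
time: 18.47
tool_pos: [0.5056, 0.138, 0.1376]
eef_rot: [-0.381, 0.361, -0.585, 0.618]
wrist_force: [-2.1, 4.7, -5.5]
opening: 0.013
```

```bash
REF=r28 python3 look.py r29; python3 - <<'E'
from h import *
im=read_camera("side"); crop(im,150,150,310,280,5,"pics/s29.png")
im=read_camera("top"); crop(im,160,130,310,250,5,"pics/t29.png")
E
```

```text
t 18.47 tilt(z) 0.2890 tilt(lean) 0.2919 F [-2.1  4.7 -5.5] tool F [-3.3  5.3 -4.2] open 0.0130
loose (2.02, -10.0, 0.526) post (0.0, -0.01, 0.999) tree (0.03, -0.01, 0.999)
```

View pics/s29.png

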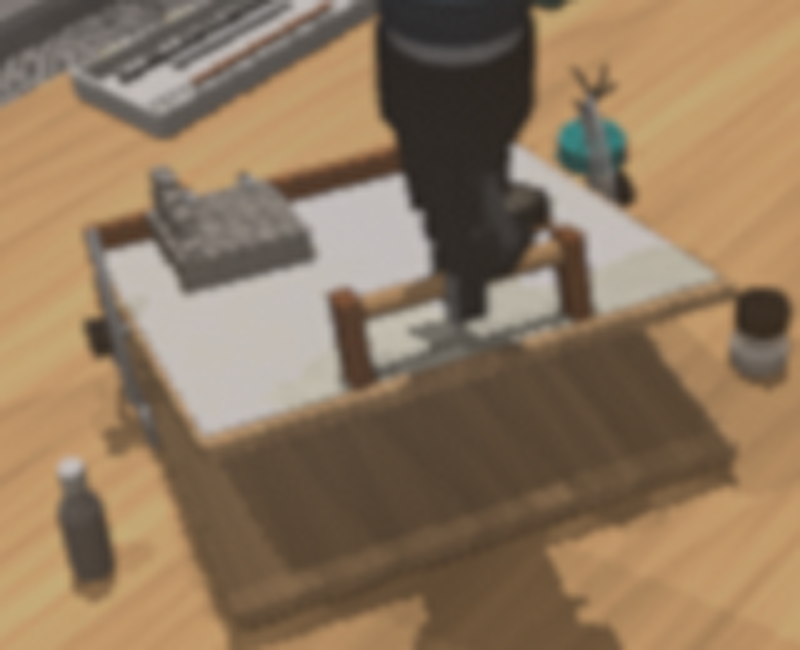

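View pics/t29.png

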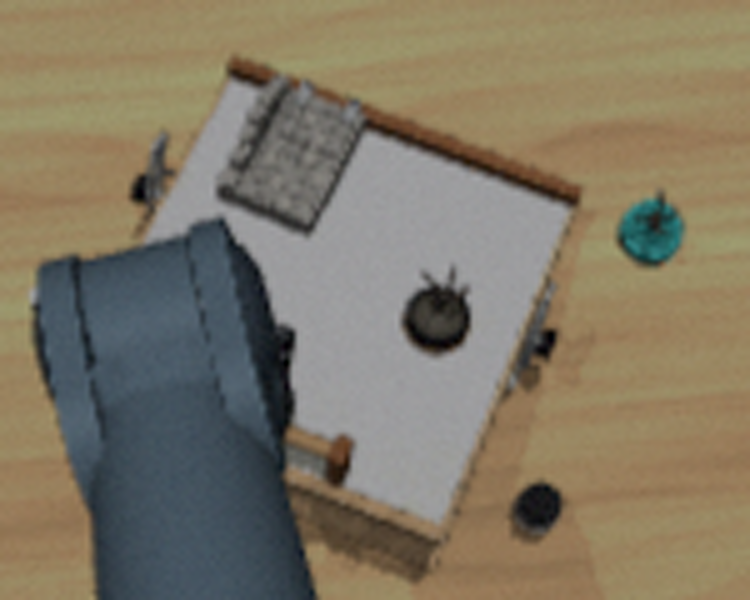

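Halves look joined in both views, and the tree hasn't moved. I'll hold a little longer and confirm they're at rest.

Request:
drive_tool(steps=[[0,0,0,0,0,0,255],[0,0,0,0,0,0,255],[0,0,0,0,0,0,255],[0,0,0,0,0,0,255],[0,0,0,0,0,0,255]])

```text
time: 19.03
tool_pos: [0.5056, 0.138, 0.1376]
eef_rot: [-0.381, 0.361, -0.585, 0.618]
wrist_force: [-1.8, 5.3, -5.5]
opening: 0.0129
```

```bash
REF=r29 python3 look.py r30; python3 - <<'E'
from h import *
im=read_camera("side"); crop(im,150,150,310,280,5,"pics/s30.png")
A=cv2.imread("pics/s29.png",0).astype(np.float32);B=cv2.imread("pics/s30.png",0).astype(np.float32)
for b in [(140,150,330,300),(330,280,600,400)]:
    x0,y0,x1,y1=b; print(cv2.phaseCorrelate(A[y0:y1,x0:x1],B[y0:y1,x0:x1]))
E
```

```text
t 19.03 tilt(z) 0.2890 tilt(lean) 0.2919 F [-1.8  5.3 -5.5] tool F [-4.   5.3 -4.3] open 0.0129
loose (1.87, -9.06, 0.531) post (0.01, -0.01, 0.999) tree (0.0, -0.02, 0.999)
((0.0211867813042943, 0.020944891540921162), 0.9789297856224908)
((0.014887239050523249, -0.013454835176844426), 0.901253837302879)
```

View pics/s30.png

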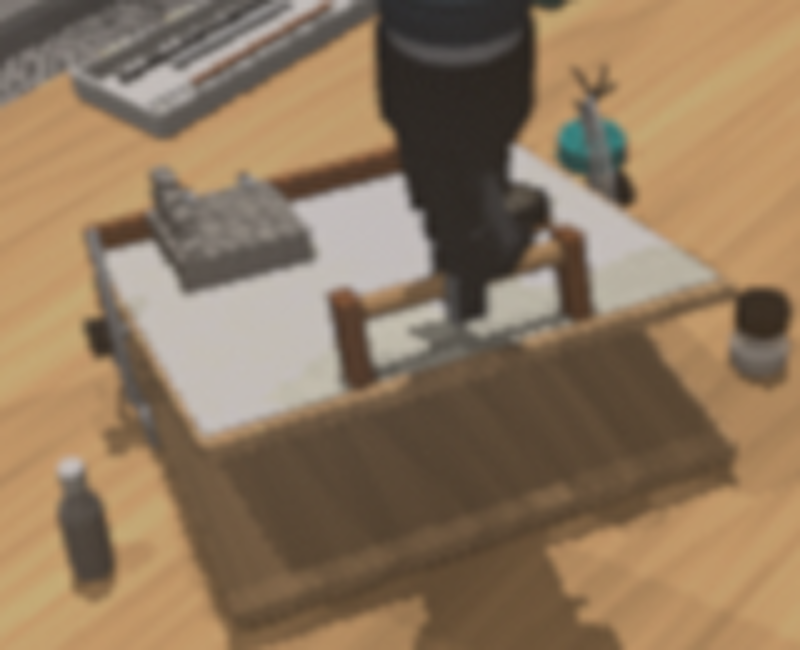

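View pics/r30.png

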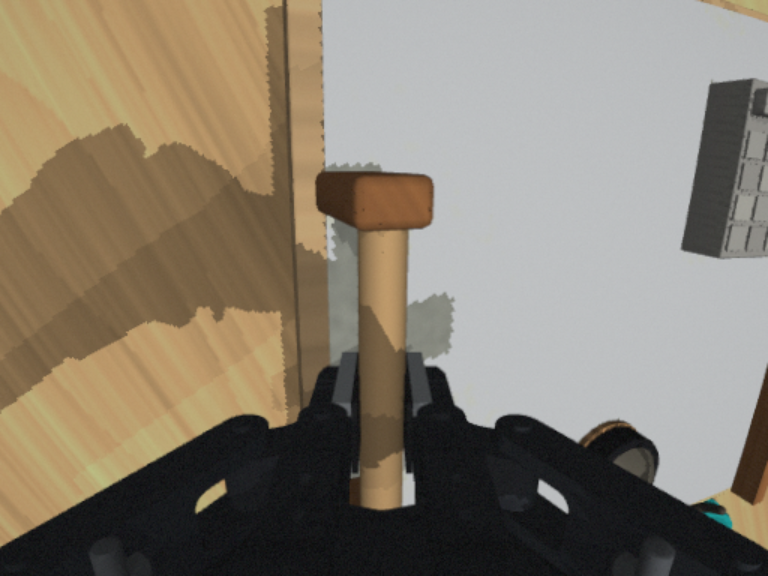

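Loose half at rest since t≈18.0. I'll measure its position on the board before letting go.

```bash
cat > meas.py <<'E'
from h import *
p=np.load("pose.npy"); a=p[2]
def fr(th,dx=-.0015):
    h=np.array([p[0]+dx*np.cos(a),p[1]+dx*np.sin(a),.03]); f=np.array([np.cos(a),np.sin(a),0]); l=np.array([-np.sin(a),np.cos(a),0]); u=np.array([0,0,1.])
    return h,np.c_[f*np.cos(th)-u*np.sin(th),l,u*np.cos(th)+f*np.sin(th)]
def deck(n,uv,z,th,c=None):
    h,B=fr(th); o,d=ray(n,uv,c); o=B.T@(o-h); d=B.T@d; return (o+d*(z-o[2])/d[2])*1000
E
python3 - <<'E'
from meas import *
th=.289
c=cam("wrist")
w=lambda u,v:((u+.5)/1.5-.5,(v+.5)/1.5-.5)
print("loose upper end bottom",deck("wrist",w(683,249),.005,th,c),"top edge z27",deck("wrist",w(725,257),.027,th,c))
print("bar end check z44",deck("wrist",w(382,232),.044,th,c))
print("tree base left",deck("wrist",w(580,440),.005,th,c))
o=(160,130);t=lambda u,v:((u+.5)/5-.5+o[0],(v+.5)/5-.5+o[1])
print("top: loose top NR",deck("top",t(309,221),.027,th),"bot",deck("top",t(309,231),.005,th))
# initial, flat
print("flat: loose bot NR",deck("top",t(287,305),.005,0),"top",deck("top",t(291,295),.027,0),"fixed face NR top",deck("top",t(345,173),.027,0),"bot",deck("top",t(341,182),.005,0))
o=(150,150)
print("side flat loose near right bottom",deck("side",t(345,352),.005,0),"now",deck("side",t(312,257),.005,th),"left now",deck("side",t(190,290),.005,th),"left flat",deck("side",t(228,390),.005,0))
E
```

```text
loose upper end bottom [-118.20412298   30.93987402    5.        ] top edge z27 [-117.8558737    31.16730635   27.        ]
bar end check z44 [-295.06811854   52.65887714   44.        ]
tree base left [-170.0724842   -67.99615944    5.        ]
top: loose top NR [-119.55676739   31.47770372   27.        ] bot [-115.82524516   32.16215991    5.        ]
flat: loose bot NR [-164.56535134   31.17951527    5.        ] top [-159.73219571   27.76921116   27.        ] fixed face NR top [-53.65714997  25.18818241  27.        ] bot [-56.31420918  28.86745973   5.        ]
side flat loose near right bottom [-163.59010258   34.12506341    5.        ] now [-114.6899484    32.70155886    5.        ] left now [-112.71842416  108.5388083     5.        ] left flat [-165.80845249  107.07250178    5.        ]
```

Request:
drive_tool(steps=[[0,0,0,0,0,0,205],[0,0,0,0,0,0,190],[0,0,0,0,0,0,160],[0,0,0,0,0,0,130],[0,0,0,0,0,0,110]])

```text
time: 19.55
tool_pos: [0.5081, 0.137, 0.1395]
eef_rot: [-0.382, 0.36, -0.583, 0.62]
wrist_force: [-1.2, -0.0, 0.3]
opening: 0.0481
```

```bash
REF=r29 python3 look.py r31
```

```text
t 19.55 tilt(z) 0.2960 tilt(lean) 0.2858 F [-1.2 -0.   0.3] tool F [ 0.6 -0.3 -1.1] open 0.0481
loose (-4.82, -7.72, 0.508) post (-6.43, 0.14, 0.962) tree (-7.12, -3.07, 0.823)
```

View pics/r31.png

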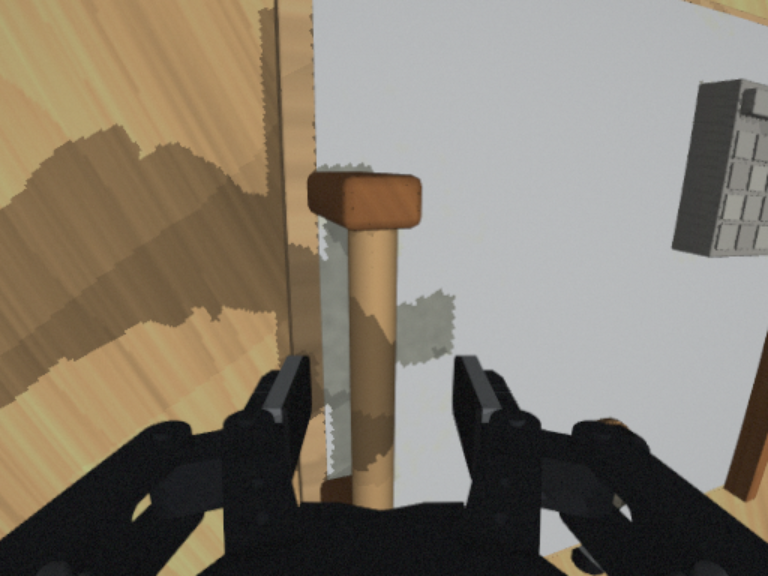

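Request:
drive_tool(steps=[[0,-3,-2,0,0,0,110],[0,-12,0,0,0,0,110],[0,-20,0,0,0,0,110],[0,-25,0,0,0,0,110],[0,-25,0,0,0,0,110]])

```text
time: 20.02
tool_pos: [0.5005, 0.1402, 0.2244]
eef_rot: [-0.382, 0.361, -0.584, 0.619]
wrist_force: [0.0, -0.3, 0.4]
opening: 0.0488
```

Request:
drive_tool(steps=[[0,-25,0,0,0,0,110],[0,-20,0,0,0,0,110],[0,-15,0,0,0,0,110],[0,-5,0,0,0,0,110],[0,0,0,0,0,0,110]])

```text
time: 20.43
tool_pos: [0.4987, 0.1422, 0.2902]
eef_rot: [-0.383, 0.359, -0.583, 0.62]
wrist_force: [0.3, -0.7, -0.4]
opening: 0.0485
```

```bash
REF=r29 python3 look.py r32; python3 - <<'E'
from h import *
crop(read_camera("side"),150,150,310,280,5,"pics/s32.png")
E
```

```text
t 20.43 tilt(z) 1.0597 tilt(lean) 0.2844 F [ 0.3 -0.7 -0.4] tool F [0.5 0.5 0.6] open 0.0485
loose (62.0, -10.0, 0.373) post (19.37, -2.73, 0.502) tree (-10.0, -2.02, 0.751)
```

View pics/r32.png

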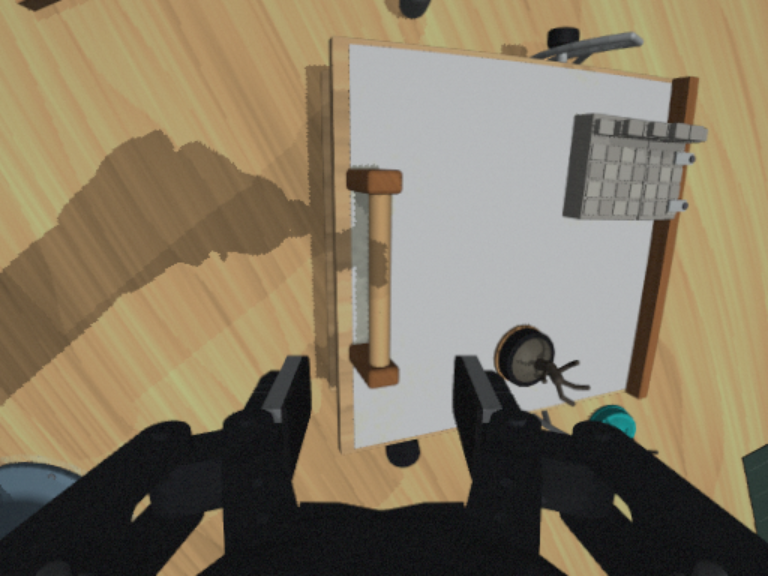

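View pics/s32.png

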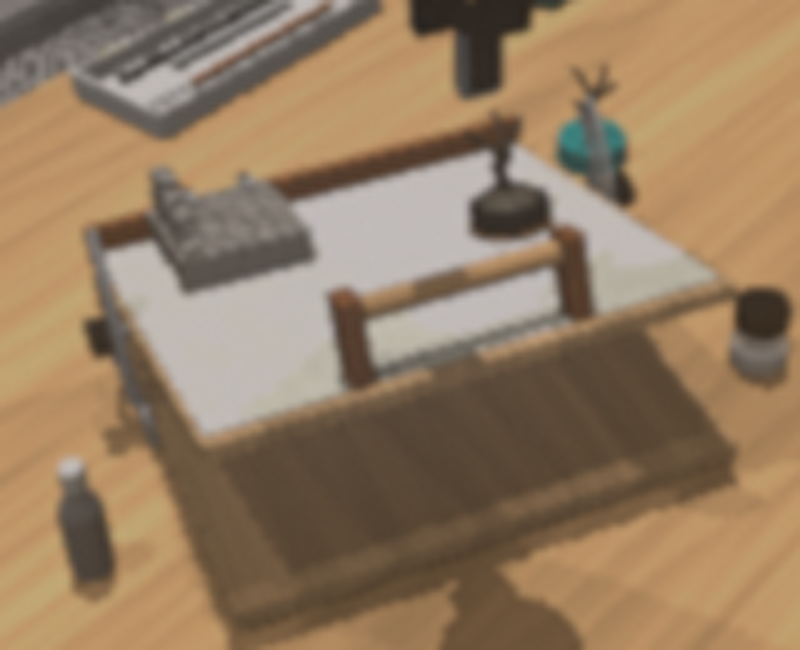

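```bash
python3 - <<'E'
from h import *
im=read_camera("wrist"); crop(im,360,60,490,160,6,"pics/z.png")
print(cv2.phaseCorrelate(cv2.cvtColor(np.load("pics/r32.npy"),6).astype(np.float32)[20:240,210:480],cv2.cvtColor(im,6).astype(np.float32)[20:240,210:480]),observe()["time"])
E
```

```text
((2.4032830433321237, -0.3097561535898876), 0.9168786174004951) 20.5833
```

View pics/z.png

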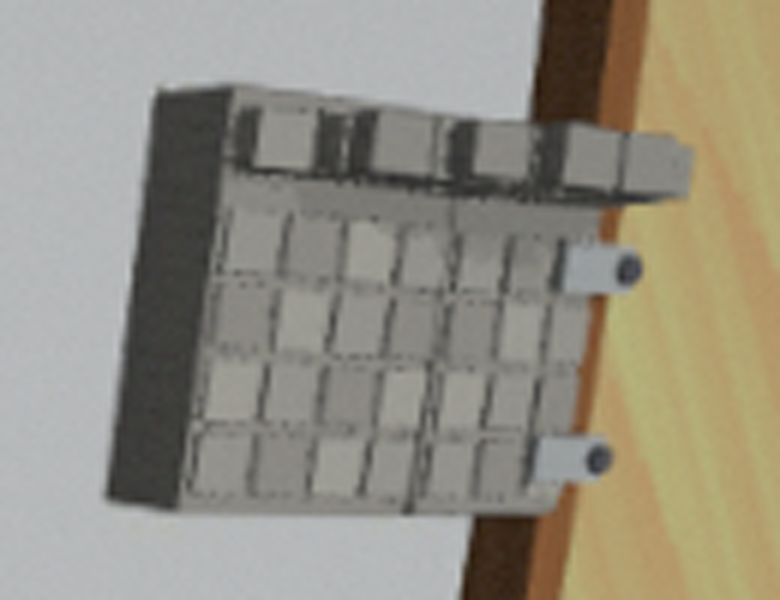

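The zoom shows a hairline joint at about (430,350), with the halves flush and square. One last stillness check from the fixed side camera.

Request:
drive_tool(steps=[[0,0,0,0,0,0,110],[0,0,0,0,0,0,110],[0,0,0,0,0,0,110],[0,0,0,0,0,0,110],[0,0,0,0,0,0,110]])

```text
time: 21.0
tool_pos: [0.4977, 0.142, 0.2883]
eef_rot: [-0.382, 0.36, -0.584, 0.619]
wrist_force: [-0.6, -0.1, -0.6]
opening: 0.0485
```

```bash
python3 - <<'E'
from h import *
crop(read_camera("side"),150,150,310,280,5,"pics/s33.png")
A=cv2.imread("pics/s32.png",0).astype(np.float32);B=cv2.imread("pics/s33.png",0).astype(np.float32)
for x0,y0,x1,y1 in [(140,150,330,300),(330,230,600,400),(460,120,560,245)]: print(cv2.phaseCorrelate(A[y0:y1,x0:x1],B[y0:y1,x0:x1]))
print(observe()["time"],observe()["wrist_force"])
from plant import close_job; print(close_job())
E
```

```text
((-0.03632992560255843, -0.01860612682463625), 0.9695602862040201)
((-0.013613912052448995, 0.014042635588467078), 0.8958761402020239)
((0.020274343891031776, 0.5301807492435415), 0.9650881898498536)
21.05 [-0.29213778  0.43387428  0.56715684]
the job is handed in; nothing more can be done
None
```

I gripped the bar at 20 N and raised the board in steps of about 0.008 rad until the loose half began to slide, at about 0.29 rad. It glided down in about 1.5 s and closed against the fixed half. I then opened the fingers, backed off and handed the job in at 21 s.

**Deviation:** partway through the glide I commanded the tool down slightly (about 0.0036 rad of tilt) to slow the slide. The measured board angle stayed at 0.289 rad, so the friction stays kept the board where it was.

**Last checks:**
- **Joint:** it shows only a hairline, with the halves square to each other. The loose half's upper end measured x ≈ −118 mm in the best view, against −119 mm for a closed joint. Rougher corner readings from the side and top cameras ranged from −113 to −120 mm.
- **Sideways offset:** about 2 to 6 mm from coarse corner readings, against the 8 mm limit.
- **Board and ruin:** still in the side camera after release.
- **Tree:** upright where it stood. Its side-camera patch read about a 0.1 px shift between the last two pictures, probably because the gripper was settling near that patch.
- **Force at closing:** I could not measure the force between the halves. The speed just before closing was about 0.03 to 0.04 m/s.
- **Other objects:** the dropper and paint jar look unmoved in the last picture. The can, cup and putty box were not re-checked, but the arm never came near them.

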